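# Clip self-closing tweezers onto a mended plaque rim

## Task

Squeeze the self-closing tweezers open, lift them off their parking strip and set them astride the plaque's round rim at the copper-coloured mend. Press down gently until their sprung rubber foot bears on the rim with about 9 N (never as much as 14 N), then release so that the jaws grip the plaque under the rim and the tweezers stay there upright by themselves, the foot still pressing on the mend. Do not touch the plaque or its stand with the gripper, and leave the petri dish and the lidded cup where they are.

Things in the scene. Friction and masses are not known exactly. Their poses are not given: they have to be found in the camera images.
- handles (a point): Self-closing cross-over tweezers, bright steel, 104 mm tall, upright on the parking strip, jaws down. Point: centre between the two handle plates, 75 mm above the jaws' undersides, 91 mm above the worktop as parked. Take them from above, a finger on each plate (14 mm wide, 34 mm tall, 44 mm over the outer faces as parked). Axes: z up, y from handle to handle (squeeze along it).
- jaw_a (a point): Middle of the inner face of one jaw pad (16 mm wide, 6 mm tall), 3 mm above the pad's underside; this jaw moves with handle A (on the +y side) and sits on the -y side.
- jaw_b (a point): The same point of the other jaw pad, on the +y side. The distance between the two jaw points is the jaw gap: 4 mm as parked, 20 mm fully squeezed.
- tweezers: The tweezers' frame: origin midway between the jaws, level with their undersides. About 80 g. Squeezing moves each handle straight inwards and its (opposite) jaw outwards as much: spring 7 N a side as parked, 14 N at the hard stop (28 mm over the handles, jaws 20 mm apart). Let go, they shut by themselves (48 mm over the handles). They centre themselves between the fingers.
- leg_a: The leg with the handle on the +y side and the jaw on the -y side; same origin and axes as the frame when parked.
- leg_b: The leg with the handle on the -y side and the jaw on the +y side; same origin and axes as the frame when parked.
- foot: Sprung black rubber foot (14 x 8 mm) between the jaws, sliding up in the frame when pressed; origin as the frame's when unpressed. Its underside is then 14.5 mm above the jaws' undersides. It gives at 2 N and takes 2.5 N more per mm (9 N at 2.8 mm; travel 9 mm). It must be pressed in 1.6 mm (6 N) or more for the jaw pads to pass under the rim.
- park_pt (a point): Parking strip: grey base 80 x 56 x 16 mm, fixed, with an upright steel blade 4 mm thick (50 mm along x, 12 mm high) that the tweezers are clipped on. Point at the centre of its underside, on the worktop; x along the blade.
- stand: Fixed wood stand, base 110 x 64 x 12 mm, cheeks 37 mm high and 27 mm across, holding an upright metal plaque (part of the stand; 90 mm along x, 4 mm thick) topped by a round bead, the rim, 10 mm in diameter. The rim's top is 66 to 90 mm above the worktop: it differs and is not measured, find it by feel or sight. Origin: centre of the underside; x along the rim, y across, z up.
- mend (a point): Point on the worktop straight below the middle of the mend, a copper-coloured band 12 mm long round the rim, 12 mm from the plaque's middle towards the stand's +x; same axes as the stand.
- petri: Bystander: lidded glass petri dish, 69 mm across, 17 mm tall; origin at the centre of its underside.
- lidded_cup: Bystander: small steel cup with a knobbed lid, 37 mm across and 37 mm tall; origin at the centre of its underside.

How it is judged:
By the outcome, as a careful person would: the job done as asked, in the order asked, and still so for the second after the job is handed in, with the robot touching nothing.
It also fails if it takes over 40 s, if anything falls off the work surface, if the arm or the gripper's body presses on something with over 40 N, if the wrist force passes 120 N, or if a joint passes its speed limit or range.

## Robot

A 6-joint arm with a two-finger parallel gripper is mounted at the origin on a cart in front of the work surface, level with it; the furniture and walls round the work are solid. World frame = base frame: x ahead of the robot, y to its left, z up, the work surface at z = 0. Lengths are in mm, angles in rad, forces in N, time in s.
With the tool pointing down it reaches from about 300 to 775 mm from the base axis. Payload 14.6 kg.
Tool frame: the origin (TCP) lies between the finger pads; the fingertips stand 11 mm ahead of it and the grasp point (between the pads) lies 8 mm behind it; z points along the fingers, y is the line along which they close (so a half turn about z gives the same grasp; the last joint's range is limited). The gripper opens to 94 mm and grips with 3 to 60 N. Pads are 16 mm wide; open, the fingers measure 119 mm over their backs; the gripper's body (75 mm by 177 mm) begins 78 mm behind the grasp point.
Start: joints at [-1.413, 0.3, 1.521, -0, 1.321, -0.067], TCP at [122.595, -536.153, 216.446] pointing down, gripper open.
Joint ranges: [-3.03, 3.03], [-0.79, 2.21], [0.23, 2.52], [-1.04, 4.18], [0, 3.07], [-2.55, 2.55]. Speed limits (rad/s): [2.22, 2.22, 2.57, 3.14, 3.14, 3.14].

## Interface

Orientations are given as [roll, pitch, yaw] about the fixed x, y, z axes, in that order (R = Rz(yaw) Ry(pitch) Rx(roll)).
In Python, from cell import manip gives the robot as it stands. The module is installed in compiled form; this text tells all that it offers.
- The arm moves only by the tool arm_command, never from a script. Its argument "rows" is one flat list of numbers, 5 for each row, row after row: the shift along the world's x, y, z in mm, then the turn about the world's z in degrees, then the finger opening in mm, from 0 to 94. In form: [dx, dy, dz, twist, jaw, dx, dy, dz, twist, jaw, ...]. A call has 1 to 5 rows; each row shifts and turns the commanded pose from where the row before left it; what a row does not reach is not made up. A row lasts 1/8 s, in which the tool goes at most 62.5 mm and 10.7 degrees, less where a joint would pass 70% of its speed; a pose out of reach is approached as far as the arm can. A call is refused whole if a number of a shift passes 62.5 or a number of a turn 10.7, either way. A call with a gripper value outside its range is refused whole. The fingers move at their own pace and stop on an object; "newtons" is the grip in N (left out, the last holds). Time passes only in rows, so rows that do not move let the fingers close. It gives the time, the measured TCP pose, the force and the opening at its end, in the units of the state.
- manip.read_state(): the state, without advancing time (a new reading comes with each control period).
- manip.camera(name): name is "scene" or "top" or "wrist"; returns a dict with "image" (420x560x3 uint8, blue, green, red), "z_map" (420x560 float32, mm along the optical axis (not along the pixel's ray), 0 where there is no reading), "fx", "fy", "cx", "cy" (pixels), "D" ([k1, k2, p1, p2, k3] as OpenCV has them; the pictures are not rectified), "pose" (4x4, takes a point from camera to world coordinates). Camera axes: x right, y down, z forward; pixel columns grow to the right and rows downward; lengths in mm; the calibration is good to about 2 mm. A picture is of the moment at which its call begins.
- manip.sign_off(): hands the job in, once; it reports no verdict.
The state is a dict: "clock": time; "joints": joint angles; "qd": joint speeds; "effort": joint torques, N m; "eef_pos": TCP position; "eef_rot": TCP orientation; "wrist_force": force on the tool from outside, world axes, zero at the start; "moment": the same for the moment, N m; "finger_gap": finger opening in mm.
Only numpy, scipy, OpenCV 4.12 (cv2) and the standard library are available. Lean on these libraries where they do the work, as an engineer would, in place of code of your own. Each camera call takes 0.05 s, during which the arm holds its last target. There are 200 camera calls.

## Working session

There is one attempt and no reset: what is moved stays moved. The work goes in short steps, Python scripts to look and compute and a tool call to move; the robot and the scene stay as the last step left them, time stands still between calls to the robot, and variables do not carry over. Pictures are saved under pics/ and viewed, on a budget of 10 in all, crops included, one or two more only if the job needs it, and the job is handed in when it is done.

Besides the shell and the picture viewer there is one more tool, called after "Request:" as name(argument=value, ...) on one line, values as JSON. arm_command: Moves the arm, as the interface text tells. Its arguments: {"type":"object","properties":{"rows":{"type":"array","items":{"type":"number"}},"newtons":{"type":"number"}},"required":["rows"]}

```bash
mkdir -p pics
cat > h.py <<'E'
import numpy as np, cv2
from cell import manip
def grab(n):
    c=manip.camera(n); np.savez(f'{n}.npz',**{k:np.asarray(v) for k,v in c.items()}); return c
def K(c): return np.array([[c['fx'],0,c['cx']],[0,c['fy'],c['cy']],[0,0,1]],float)
def cloud(c):
    h,w=c['z_map'].shape; u,v=np.meshgrid(np.arange(w),np.arange(h))
    p=cv2.undistortPoints(np.stack([u,v],-1).reshape(-1,1,2).astype(np.float32),K(c),np.array(c['D'])).reshape(h,w,2)
    z=c['z_map'][...,None]; P=np.concatenate([p*z,z],-1)
    T=np.array(c['pose']); W=P@T[:3,:3].T+T[:3,3]; W[c['z_map']<=0]=np.nan; return W
def ray(c,uv,h):
    p=cv2.undistortPoints(np.float32(uv).reshape(-1,1,2),K(c),np.array(c['D'])).reshape(-1,2)
    T=np.array(c['pose']); d=np.c_[p,np.ones(len(p))]@T[:3,:3].T; o=T[:3,3]
    return o+d*((h-o[2])/d[:,2])[:,None]
E
python3 - <<'E'
from h import *
for n in('scene','top'):
    c=grab(n); cv2.imwrite(f'pics/{n}1.png',c['image']); print(n,np.round(c['pose'],2).tolist(),c['fx'])
s=manip.read_state(); print(s)
E
```

```text
scene [[-0.86, -0.28, 0.42, 218.03], [-0.5, 0.44, -0.75, 526.91], [0.03, -0.86, -0.52, 531.34], [0.0, 0.0, 0.0, 1.0]] 395.88698164125634
top [[0.02, -1.0, 0.06, 515.44], [-1.0, -0.02, 0.01, -125.18], [-0.01, -0.06, -1.0, 1010.5], [0.0, 0.0, 0.0, 1.0]] 507.41413578072843
{'clock': 0.1, 'joints': array([-1.41262441e+00,  3.00404546e-01,  1.52151270e+00, -5.60066936e-06,
        1.32065237e+00, -6.66246232e-02]), 'qd': array([-0.00151058, -0.00203358, -0.00277293, -0.00066443, -0.00133069,
       -0.00078162]), 'effort': array([ 1.80300194e-03, -5.32644260e+01, -3.53283119e+01,  7.09948875e-02,
        2.34957493e-02, -6.09107133e-05]), 'eef_pos': array([ 122.5488474 , -535.95801616,  215.95174318]), 'eef_rot': array([-3.14061750e+00, -5.96287755e-05,  2.24797896e-01]), 'wrist_force': array([ 0.08681317, -0.38883983,  0.16508385]), 'moment': array([-0.08253082,  0.01553746, -0.03068694]), 'finger_gap': 93.81999713749683}
```

View pics/scene1.png

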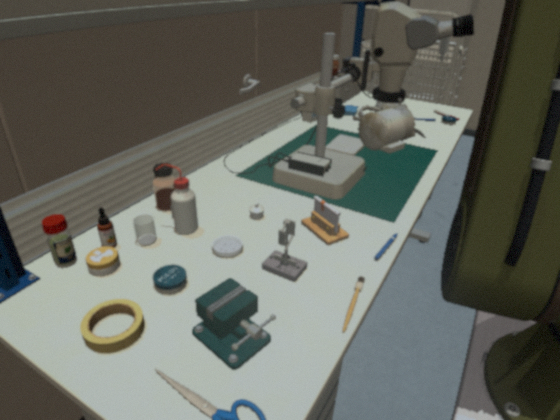

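View pics/top1.png

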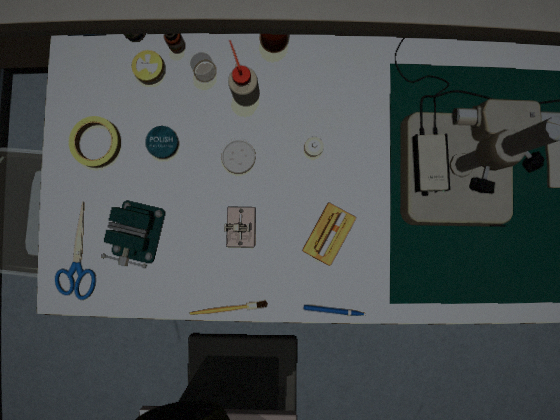

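The scene view shows the tweezers on the grey strip at about (287,250) and the stand at (325,225). In the top view they are at (240,227) and (330,235), with the petri dish at (238,157) and the cup at (313,147). Next I'll measure them.

Run:
```python
from h import *
c=dict(np.load('top.npz')); W=cloud(c); im=c['image']
def rep(name,m,h):
    m=m.astype(np.uint8); ys,xs=np.nonzero(m); 
    if len(xs)<4: print(name,len(xs)); return
    P=ray(c,np.c_[xs,ys],h)[:,:2]; r=cv2.minAreaRect(P.astype(np.float32)); print(name,len(xs),np.round(r[0],1),np.round(r[1],1),round(r[2],1),'mean',P.mean(0).round(1),'zmed',np.nanmedian(W[ys,xs,2]).round(1),'zmax',np.nanmax(W[ys,xs,2]).round(1))
roi=lambda x0,x1,y0,y1:np.pad(np.ones((y1-y0,x1-x0),bool),((y0,420-y1),(x0,560-x1)))
print('table z',np.nanmedian(W[180:200,270:295,2]))
z=np.nan_to_num(W[...,2])
S=roi(295,365,190,280); T=roi(215,265,195,258)
rep('stand base',S&(z>6),12); 
for a in(20,40,55): rep(f'stand>{a}',S&(z>a),75)
hsv=cv2.cvtColor(im,cv2.COLOR_BGR2HSV)
rep('strip',T&(z>8)&(z<30),16)
for a in(35,60,80,95): rep(f'tw>{a}',T&(z>a),100)
rep('petri',roi(212,265,132,180)&(z>8),17); rep('cup',roi(295,330,130,165)&(z>10),37)
big=cv2.resize(im[190:280,210:370],None,fx=5,fy=5,interpolation=cv2.INTER_CUBIC)
sc=dict(np.load('scene.npz'))
b2=cv2.resize(sc['image'][190:285,255:360],None,fx=5,fy=5,interpolation=cv2.INTER_CUBIC)[:,:525]
cv2.imwrite('pics/crop1.png',cv2.resize(big,(800,450)))
W2=cloud(sc); z2=np.nan_to_num(W2[...,2])
for n,(x0,x1,y0,y1) in dict(tw=(262,308,215,282),st=(302,350,194,243)).items():
    Q=W2[y0:y1,x0:x1].reshape(-1,3); Q=Q[Q[:,2]>45]; 
    print(n,len(Q),np.round(np.percentile(Q,[1,50,99],axis=0),1).tolist())
```

```text
table z -1.0039648339785572
stand base 1801 [ 513.3 -218.3] [ 64.1 109.7] 62.4 mean [ 513.1 -218.1] zmed 12.3 zmax 76.7
stand>20 655 [ 515.2 -214.9] [30.6 89.4] 62.5 mean [ 514.1 -214.7] zmed 37.2 zmax 76.7
stand>40 265 [ 515.9 -213.5] [20.1 89.4] 62.4 mean [ 513.7 -218. ] zmed 71.7 zmax 76.7
stand>55 263 [ 513.6 -218. ] [10.1 89.4] 62.4 mean [ 513.6 -218. ] zmed 71.7 zmax 76.7
strip 990 [524.1 -43.9] [56.  79.2] 89.0 mean [524.3 -44.7] zmed 14.9 zmax 29.9
tw>35 168 [521.8 -43.7] [45.5 13.7] 88.7 mean [522.1 -44. ] zmed 107.6 zmax 123.1
tw>60 159 [521.8 -43.7] [45.5 13.7] 88.7 mean [522.  -43.5] zmed 107.9 zmax 123.1
tw>80 127 [521.8 -43.7] [45.5 13.7] 88.7 mean [521.9 -42.7] zmed 114.0 zmax 123.1
tw>95 120 [521.8 -43.6] [45.5 13.6] 88.6 mean [521.9 -43. ] zmed 115.0 zmax 123.1
petri 973 [664.2 -35.9] [69.9 67.4] 1.5 mean [664.4 -35.6] zmed 15.4 zmax 21.8
cup 281 [ 682.2 -184.6] [35.3 34.9] 0.8 mean [ 682.8 -184.4] zmed 24.3 zmax 38.5
tw 346 [[513.9, -62.8, 47.0], [519.4, -39.0, 89.9], [527.6, -19.0, 120.4]]
st 330 [[471.1, -236.0, 45.3], [508.3, -212.6, 62.0], [551.8, -192.9, 75.7]]
```

View pics/crop1.png

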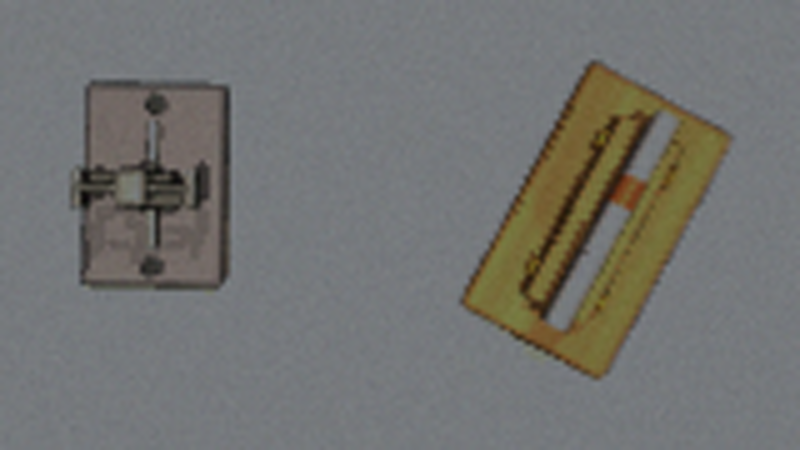

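Tweezers' handles are at about (522,-43.6) with yaw about -1°. The rim's centre is (513.6,-218) with yaw -27.6°, its top at about z 73. That puts the mend near (524,-223.5). Moving over the tweezers now.

Request:
arm_command(rows=[36, 44, 0, -2, 94, 36, 44, 0, -2, 94, 36, 44, 0, -2, 94, 36, 44, 0, -2, 94, 36, 44, 0, -2, 94], newtons=35)

```text
clock: 0.72
eef_pos: [303.4, -314.5, 216.4]
eef_rot: [-3.142, 0.0, 0.049]
wrist_force: [0.3, -0.2, 0.1]
finger_gap: 93.8
```

Request:
arm_command(rows=[36, 44, 0, -2, 94, 36, 44, 0, -2, 94, 36, 44, 0, 0, 94, 36, 44, 0, 0, 94, 36, 44, 0, 0, 94])

```text
clock: 1.35
eef_pos: [483.5, -94.4, 216.3]
eef_rot: [3.142, 0.0, -0.019]
wrist_force: [-0.1, -0.5, 0.9]
finger_gap: 94.1
```

Request:
arm_command(rows=[38, 52, 0, 0, 94, 0, 0, 0, 0, 94, 0, 0, 0, 0, 94])

```text
clock: 1.72
eef_pos: [519.1, -45.9, 216.0]
eef_rot: [3.142, 0.001, -0.019]
wrist_force: [-0.0, 0.3, -0.0]
finger_gap: 93.8
```

Run:
```python
from h import *
c=grab('wrist'); s=manip.read_state(); print(s['eef_pos'],s['eef_rot'],np.round(c['pose'],2).tolist())
cv2.imwrite('pics/w1.png',c['image'])
W=cloud(c); z=np.nan_to_num(W[...,2])
d=(np.abs(W[...,0]-522)<60)&(np.abs(W[...,1]+44)<60)
for a,b in((85,106),(106,112),(112,124)):
    m=d&(z>a)&(z<b); P=W[m]; print(a,m.sum(),np.round(np.percentile(P,[2,50,98],axis=0),1).tolist())
    if m.sum()>5: print(cv2.minAreaRect(P[:,:2].astype(np.float32)))
```

```text
[518.96474468 -46.43251439 216.25784383] [ 3.14149223e+00  5.74251176e-04 -2.02188507e-02] [[-0.02, -0.97, -0.26, 594.38], [-1.0, 0.02, 0.0, -45.72], [0.0, 0.26, -0.97, 385.29], [0.0, 0.0, 0.0, 1.0]]
85 102 [[518.6, -62.6, 85.5], [527.9, -39.6, 94.7], [529.4, -18.8, 105.4]]
((523.2451171875, -40.737586975097656), (44.5559196472168, 12.496333122253418), 89.8740005493164)
106 180 [[516.5, -62.3, 106.8], [523.1, -55.3, 109.0], [529.1, -19.0, 111.8]]
((522.6869506835938, -40.533905029296875), (13.4414644241333, 43.501914978027344), 0.18130134046077728)
112 372 [[516.0, -55.7, 112.5], [522.8, -40.8, 119.7], [528.9, -25.6, 122.1]]
((522.8594360351562, -39.80792999267578), (32.256587982177734, 15.03421401977539), 67.42176818847656)
```

View pics/w1.png

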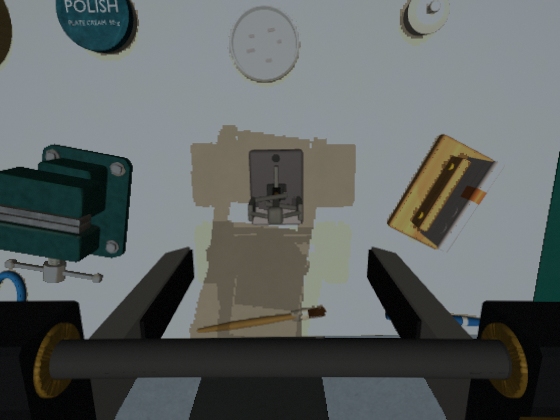

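The wrist view shows the tweezers at (275,210) and the stand at (445,195). Handle centre is about (522.6,-41), and the scene camera agrees. I'll descend there and squeeze.

Request:
arm_command(rows=[3.5, 5, -40, 0, 94, 0, 0, -40, 0, 94, 0, 0, -30, 0, 94, 0, 0, -15, 0, 94, 0, 0, -8, 0, 94])

```text
clock: 2.4
eef_pos: [522.9, -41.4, 83.5]
eef_rot: [3.142, -0.0, -0.021]
wrist_force: [0.1, 0.8, -0.1]
finger_gap: 93.8
```

Request:
arm_command(rows=[0, 0, 0, 0, 80, 0, 0, 0, 0, 65, 0, 0, 0, 0, 52, 0, 0, 0, 0, 48, 0, 0, 0, 0, 45])

```text
clock: 3.02
eef_pos: [523.0, -40.7, 83.6]
eef_rot: [3.142, -0.0, -0.019]
wrist_force: [1.1, -1.1, 0.1]
finger_gap: 47.6
```

Request:
arm_command(rows=[0, 0, 0, 0, 40, 0, 0, 0, 0, 35, 0, 0, 0, 0, 30, 0, 0, 0, 0, 26, 0, 0, 0, 0, 26])

```text
clock: 3.65
eef_pos: [523.4, -41.0, 84.0]
eef_rot: [3.141, -0.001, -0.02]
wrist_force: [0.1, -3.7, 5.8]
finger_gap: 26.5
```

Request:
arm_command(rows=[0, 0, 0, 0, 24, 0, 0, 0, 0, 24])

```text
clock: 3.9
eef_pos: [523.5, -41.0, 84.2]
eef_rot: [3.141, -0.002, -0.02]
wrist_force: [-0.3, -4.3, 8.7]
finger_gap: 25.2
```

Run:
```python
from h import *
a=grab('scene'); b=grab('wrist'); s=manip.read_state(); print(s['finger_gap'],s['wrist_force'],s['moment'])
x=cv2.resize(a['image'][180:290,225:345],(480,440),interpolation=cv2.INTER_CUBIC)
y=cv2.resize(b['image'][100:350,200:360],(300,440),interpolation=cv2.INTER_CUBIC)
cv2.imwrite('pics/g1.png',np.hstack([x,y]))
```

```text
25.07360385137844 [-0.73999905 -2.63342631  8.91470602] [-0.6998824   0.163978    0.00477561]
```

View pics/g1.png

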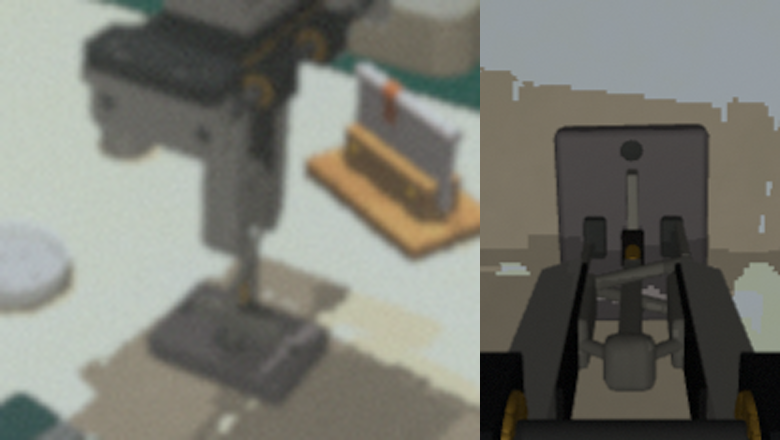

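The tweezers are open (jaw pads at (595,235) and (670,235) in the right-hand crop) and centred between the fingers. The gap reads under 28 mm with about 9 N upward force, so I'll ease the squeeze.

Request:
arm_command(rows=[0, 0, 0, 0, 27, 0, 0, 0, 0, 27], newtons=28)

```text
clock: 4.25
eef_pos: [523.4, -40.8, 83.9]
eef_rot: [3.141, -0.001, -0.02]
wrist_force: [1.4, -2.6, 6.8]
finger_gap: 27.6
```

Request:
arm_command(rows=[0, 0, 1.5, 0, 27, 0, 0, 0, 0, 27])

```text
clock: 4.5
eef_pos: [522.7, -40.5, 84.6]
eef_rot: [-3.141, 0.001, -0.02]
wrist_force: [-0.3, -0.3, -0.7]
finger_gap: 26.8
```

Request:
arm_command(rows=[0, 0, 2, 0, 25, 0, 0, 3, 0, 25, 0, 0, 5, 0, 25, 0, 0, 0, 0, 25], newtons=30)

```text
clock: 5.0
eef_pos: [523.2, -40.7, 95.4]
eef_rot: [3.142, -0.001, -0.02]
wrist_force: [-0.2, 0.2, -1.0]
finger_gap: 25.7
```

Request:
arm_command(rows=[0, 0, 15, 0, 25, 0, 0, 20, 0, 25, 0, 0, 30, 0, 25, 0, 0, 35, 0, 25, 0, 0, 0, 0, 25])

```text
clock: 5.62
eef_pos: [524.0, -40.8, 198.2]
eef_rot: [3.141, -0.005, -0.02]
wrist_force: [0.3, -0.1, -0.6]
finger_gap: 25.3
```

Run:
```python
from h import *
a=grab('scene'); b=grab('wrist'); s=manip.read_state(); print(s['eef_pos'],s['finger_gap'],s['wrist_force'],s['moment'])
x=cv2.resize(a['image'][130:290,225:345],(330,440),interpolation=cv2.INTER_CUBIC)
y=cv2.resize(b['image'][100:350,180:480],(460,440),interpolation=cv2.INTER_CUBIC)
cv2.imwrite('pics/g2.png',np.hstack([x,y]))
```

```text
[522.80707423 -40.65683362 195.03950301] 25.667263978335285 [-0.40711744 -0.07588689 -1.67754618] [ 0.02135359  0.02559312 -0.00640471]
```

View pics/g2.png

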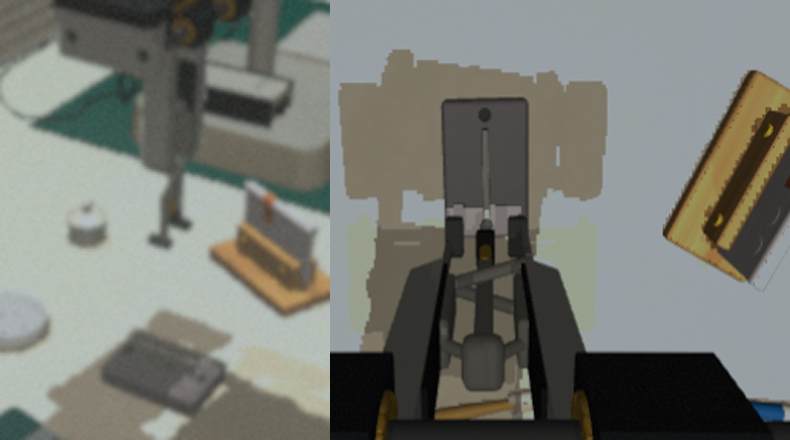

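Lifted cleanly, with the jaws open. Moving to hover above the mend.

Request:
arm_command(rows=[0, -30, 0, -5.5, 25, 0, -40, 0, -5.5, 25, 0, -40, 0, -5.5, 25, 1, -40, 0, -5.5, 25, 0, -32, 0, -4.5, 25])

```text
clock: 6.35
eef_pos: [523.4, -224.0, 193.7]
eef_rot: [3.142, 0.002, -0.486]
wrist_force: [-0.6, 1.2, -1.7]
finger_gap: 26.0
```

Request:
arm_command(rows=[0, 0, -5, 0, 25, 0, 0, 0, 0, 25])

```text
clock: 6.6
eef_pos: [523.5, -222.0, 188.7]
eef_rot: [-3.141, 0.002, -0.481]
wrist_force: [0.3, 0.7, -1.0]
finger_gap: 26.0
```

```bash
cat > m.py <<'E'
from h import *
import sys
s=manip.read_state(); print(s['eef_pos'].round(1),np.degrees(s['eef_rot']).round(1),s['finger_gap'],s['wrist_force'].round(1))
for n in('wrist','scene','top'):
    c=grab(n); W=cloud(c); x,y,z=np.moveaxis(np.nan_to_num(W),-1,0)
    u=np.radians(-27.6); a=(x-513.6)*np.cos(u)+(y+216)*np.sin(u); b=-(x-513.6)*np.sin(u)+(y+216)*np.cos(u)
    m=(abs(a)<60)&(abs(b)<15)&(z>58)&(z<86)
    hsv=cv2.cvtColor(c['image'],cv2.COLOR_BGR2HSV)
    cop=m&(hsv[...,1]>110)
    print(n,'rim',m.sum(),'z',np.percentile(z[m],[50,90,97]).round(1))
    if m.sum()>20:
        r=cv2.minAreaRect(np.c_[x[m],y[m]].astype(np.float32)); print('  rect',np.round(r[0],1),np.round(r[1],1),round(r[2],1))
    if cop.sum()>3: print('  copper n',cop.sum(),'ab',a[cop].mean().round(1),b[cop].mean().round(1),'xy',x[cop].mean().round(1),y[cop].mean().round(1),'range a',a[cop].min().round(1),a[cop].max().round(1),'ztop',np.percentile(z[cop],95).round(1))
    cv2.imwrite(f'pics/{n}_{sys.argv[1]}.png',c['image'])
E
python3 m.py h
```

```text
[ 523.5 -222.   188.7] [-1.80e+02  1.00e-01 -2.76e+01] 25.980901756624387 [ 0.3  0.7 -1. ]
wrist rim 722 z [74.3 75.6 76.1]
  rect [ 518.6 -218.4] [ 9.3 78.9] 62.3
  copper n 164 ab 11.5 0.1 xy 523.8 -221.2 range a 4.4 17.8 ztop 76.0
scene rim 203 z [70.1 74.5 75.4]
  rect [ 512.1 -215.5] [12.6 91.4] 64.1
top rim 72 z [72.4 74.  75.2]
  rect [ 485.9 -205.1] [ 8.8 28. ] 63.8
```

View pics/wrist_h.png

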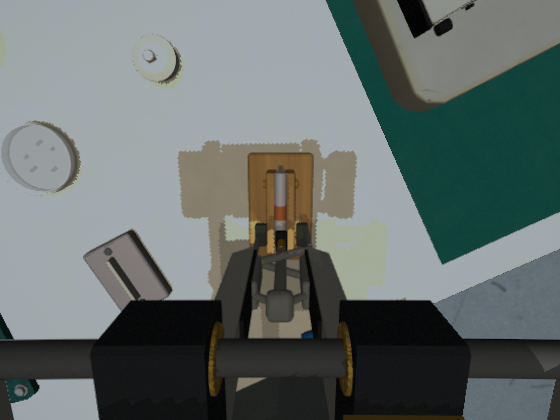

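The wrist view shows the rim running under the open jaws, with the copper band at (281,212) and the jaw pads at (262,235) and (301,235). Copper centre is about (523.7,-221.2), rim top about 75. Descending astride it.

Request:
arm_command(rows=[0.3, 0.6, -20, 0, 25, 0, 0, -15, 0, 25, 0, 0, -8, 0, 25, 0, 0, -4, 0, 25, 0, 0, 0, 0, 25])

```text
clock: 7.38
eef_pos: [524.4, -222.1, 143.1]
eef_rot: [-3.142, -0.0, -0.482]
wrist_force: [0.4, -0.2, -1.2]
finger_gap: 25.6
```

```bash
python3 m.py i
python3 - <<'E'
from h import *
b=cv2.imread('pics/wrist_i.png'); a=cv2.imread('pics/scene_i.png')
cv2.imwrite('pics/i.png',np.hstack([cv2.resize(a[150:250,265:355],(396,440),interpolation=cv2.INTER_CUBIC),cv2.resize(b[130:330,190:370],(396,440),interpolation=cv2.INTER_CUBIC)]))
E
```

```text
[ 524.4 -222.1  143.1] [-180.    -0.   -27.6] 25.639003781181497 [ 0.4 -0.2 -1.2]
wrist rim 1102 z [74.9 82.2 82.7]
  rect [ 518.7 -218.8] [29.6 78.5] 61.9
  copper n 127 ab 14.2 1.4 xy 526.8 -221.4 range a 4.2 44.5 ztop 78.7
scene rim 203 z [70.9 77.9 81.3]
  rect [ 511.7 -215.9] [29.5 92.8] 69.0
top rim 85 z [71.7 74.5 75.2]
  rect [ 486.7 -204.4] [ 9.9 29.2] 62.5
```

View pics/i.png

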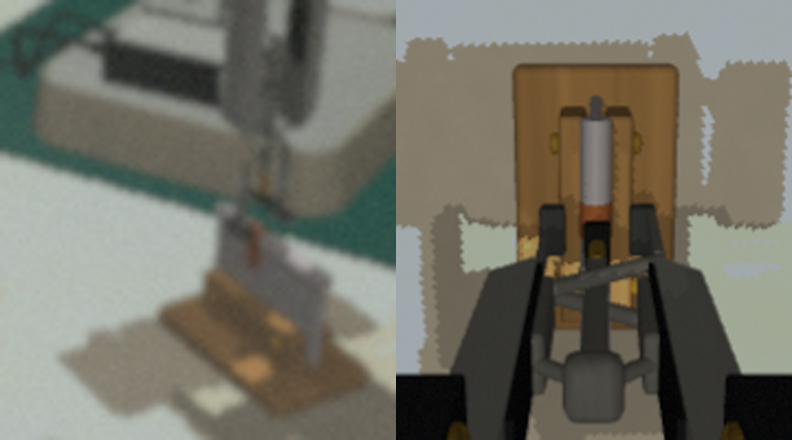

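Run:
```python
from h import *
for n in('wrist','scene'):
    c=dict(np.load(n+'.npz')); W=cloud(c); x,y,z=np.moveaxis(np.nan_to_num(W),-1,0)
    u=np.radians(-27.6); a=(x-513.6)*np.cos(u)+(y+216)*np.sin(u); b=-(x-513.6)*np.sin(u)+(y+216)*np.cos(u)
    for s,nm in((1,'+b'),(-1,'-b')):
        m=(abs(a-11)<25)&(s*b>8)&(s*b<22)&(z>70)&(z<86)
        if m.sum(): print(n,nm,m.sum(),'a',np.percentile(a[m],[3,50,97]).round(1),'b',np.percentile(b[m],[3,50,97]).round(1),'z',np.percentile(z[m],[3,50,97]).round(1))
    hsv=cv2.cvtColor(c['image'],cv2.COLOR_BGR2HSV)
    h,s,v=cv2.split(hsv); m=(abs(a-11)<25)&(abs(b)<8)&(z>62)&(z<79)&(s>110)&(h<15)
    print(n,'copper',m.sum(),m.sum() and (np.percentile(a[m],[3,50,97]).round(1), b[m].mean().round(1)))
    m=(abs(a-11)<40)&(abs(b)<7)&(z>66)&(z<79); print(' rim b',np.percentile(b[m],[3,50,97]).round(1))
```

```text
wrist +b 248 a [ 4.2 12.4 18.8] b [ 9.9 13.3 17.8] z [78.6 81.8 83.9]
wrist -b 222 a [ 4.  12.1 19.1] b [-16.8 -13.  -10.2] z [77.4 82.  83.4]
wrist copper 107 (array([ 7.2, 14.6, 17.3]), np.float64(1.2))
 rim b [-4.   0.9  5.2]
scene +b 23 a [ 2.3  5.4 16.7] b [ 8.6 14.8 16.8] z [76.8 80.1 83.9]
scene -b 23 a [ 2.4  8.  15.4] b [-18.4 -14.6 -10.9] z [76.1 81.  83.7]
scene copper 0 0
 rim b [-4.   1.1  4.1]
```

Aligned: jaws at a=11.7, b=0.2; mend centre at a≈11.5, b≈0.8. Descending slowly while watching the force.

Request:
arm_command(rows=[0.3, 0.5, -4, 0, 25, 0, 0, -4, 0, 25, 0, 0, -2, 0, 25, 0, 0, 0, 0, 25])

```text
clock: 8.02
eef_pos: [524.5, -221.5, 132.7]
eef_rot: [3.142, 0.0, -0.482]
wrist_force: [-0.4, -0.4, -0.5]
finger_gap: 25.4
```

Request:
arm_command(rows=[0, 0, -1, 0, 25, 0, 0, -1, 0, 25, 0, 0, 0, 0, 25])

```text
clock: 8.4
eef_pos: [524.5, -221.6, 130.9]
eef_rot: [-3.142, 0.0, -0.482]
wrist_force: [0.2, -0.2, -0.7]
finger_gap: 25.7
```

Request:
arm_command(rows=[0, 0, -1, 0, 25, 0, 0, 0, 0, 25])

```text
clock: 8.65
eef_pos: [524.5, -221.6, 129.9]
eef_rot: [3.142, 0.0, -0.482]
wrist_force: [-0.8, -0.6, -1.6]
finger_gap: 25.5
```

Request:
arm_command(rows=[0, 0, -1, 0, 25, 0, 0, 0, 0, 25])

```text
clock: 8.9
eef_pos: [524.5, -221.6, 128.8]
eef_rot: [-3.142, 0.0, -0.482]
wrist_force: [0.0, -0.1, -1.6]
finger_gap: 25.8
```

Request:
arm_command(rows=[0, 0, -1, 0, 25, 0, 0, 0, 0, 25])

```text
clock: 9.15
eef_pos: [524.6, -221.6, 127.9]
eef_rot: [3.142, 0.0, -0.482]
wrist_force: [-0.4, -0.4, -0.4]
finger_gap: 25.6
```

Request:
arm_command(rows=[0, 0, -0.5, 0, 25, 0, 0, 0, 0, 25])

```text
clock: 9.4
eef_pos: [524.6, -221.6, 127.6]
eef_rot: [-3.142, -0.0, -0.482]
wrist_force: [-0.6, 0.2, 1.1]
finger_gap: 25.6
```

Request:
arm_command(rows=[0, 0, -0.7, 0, 25, 0, 0, 0, 0, 25])

```text
clock: 9.65
eef_pos: [524.7, -221.7, 126.9]
eef_rot: [3.142, -0.0, -0.482]
wrist_force: [-0.7, 0.7, 2.8]
finger_gap: 25.6
```

Request:
arm_command(rows=[0, 0, -0.7, 0, 25, 0, 0, 0, 0, 25])

```text
clock: 9.9
eef_pos: [524.7, -221.7, 126.2]
eef_rot: [3.142, -0.0, -0.482]
wrist_force: [-0.3, -0.5, 4.3]
finger_gap: 25.5
```

Request:
arm_command(rows=[0, 0, -0.5, 0, 25, 0, 0, 0, 0, 25])

```text
clock: 10.15
eef_pos: [524.7, -221.6, 125.7]
eef_rot: [-3.142, -0.0, -0.482]
wrist_force: [-0.4, 0.7, 6.7]
finger_gap: 25.3
```

Request:
arm_command(rows=[0, 0, -0.5, 0, 25, 0, 0, 0, 0, 25, 0, 0, 0, 0, 25])

```text
clock: 10.52
eef_pos: [524.7, -221.7, 125.4]
eef_rot: [-3.142, -0.001, -0.482]
wrist_force: [-1.7, 0.2, 6.2]
finger_gap: 25.3
```

Request:
arm_command(rows=[0, 0, 0, 0, 25])

```text
clock: 10.65
eef_pos: [524.7, -221.6, 125.4]
eef_rot: [-3.142, -0.001, -0.482]
wrist_force: [-1.1, 0.9, 6.5]
finger_gap: 25.4
```

Request:
arm_command(rows=[0, 0, 0, 0, 25])

```text
clock: 10.78
eef_pos: [524.7, -221.7, 125.4]
eef_rot: [3.142, -0.0, -0.482]
wrist_force: [-0.9, 0.4, 5.9]
finger_gap: 25.9
```

Request:
arm_command(rows=[0, 0, -0.5, 0, 25, 0, 0, -0.3, 0, 25, 0, 0, 0, 0, 25])

```text
clock: 11.15
eef_pos: [524.7, -221.7, 124.7]
eef_rot: [-3.142, -0.001, -0.482]
wrist_force: [-1.4, 0.3, 7.9]
finger_gap: 25.3
```

Request:
arm_command(rows=[0, 0, 0, 0, 25])

```text
clock: 11.28
eef_pos: [524.7, -221.7, 124.7]
eef_rot: [3.142, -0.001, -0.482]
wrist_force: [-1.5, 0.0, 8.1]
finger_gap: 25.5
```

Request:
arm_command(rows=[0, 0, 0, 0, 25])

```text
clock: 11.4
eef_pos: [524.7, -221.7, 124.7]
eef_rot: [-3.142, -0.001, -0.482]
wrist_force: [-1.1, 0.2, 8.2]
finger_gap: 25.8
```

Foot force is about 9.1 N (8.1 N at the wrist plus about 1 N of tweezers' weight). Releasing gradually.

Request:
arm_command(rows=[0, 0, 0, 0, 29, 0, 0, 0, 0, 32, 0, 0, 0, 0, 35, 0, 0, 0, 0, 38, 0, 0, 0, 0, 41])

```text
clock: 12.02
eef_pos: [524.7, -221.8, 124.7]
eef_rot: [3.141, -0.001, -0.482]
wrist_force: [-1.6, 0.0, 7.1]
finger_gap: 40.7
```

Request:
arm_command(rows=[0, 0, 0, 0, 43, 0, 0, 0, 0, 44, 0, 0, 0, 0, 46, 0, 0, 0, 0, 50, 0, 0, 0, 0, 56])

```text
clock: 12.65
eef_pos: [524.5, -221.5, 124.0]
eef_rot: [-3.142, 0.0, -0.482]
wrist_force: [-0.3, 0.4, 0.4]
finger_gap: 55.0
```

Request:
arm_command(rows=[0, 0, 0, 0, 64, 0, 0, 0, 0, 70, 0, 0, 0, 0, 70])

```text
clock: 13.02
eef_pos: [524.6, -221.6, 124.2]
eef_rot: [-3.142, -0.0, -0.482]
wrist_force: [0.5, -0.5, -0.0]
finger_gap: 70.3
```

```bash
python3 m.py r
python3 - <<'E'
from h import *
b=cv2.imread('pics/wrist_r.png'); a=cv2.imread('pics/scene_r.png')
cv2.imwrite('pics/r.png',np.hstack([cv2.resize(a[150:250,265:355],(396,440),interpolation=cv2.INTER_CUBIC),cv2.resize(b[130:330,190:370],(396,440),interpolation=cv2.INTER_CUBIC)]))
E
```

```text
[ 524.6 -221.6  124.2] [-180.    -0.   -27.6] 70.29363349354244 [ 0.5 -0.5 -0. ]
wrist rim 1288 z [73.8 79.8 81.8]
  rect [ 524.2 -220. ] [19.6 67.7] 54.9
  copper n 142 ab 13.6 -0.1 xy 525.6 -222.4 range a 3.3 44.2 ztop 85.0
scene rim 232 z [70.6 77.  81.8]
  rect [ 511.9 -215.2] [19.3 90.2] 60.7
top rim 84 z [71.6 74.3 75.4]
  rect [ 486.3 -204.3] [ 9.8 28.3] 62.1
```

View pics/r.png

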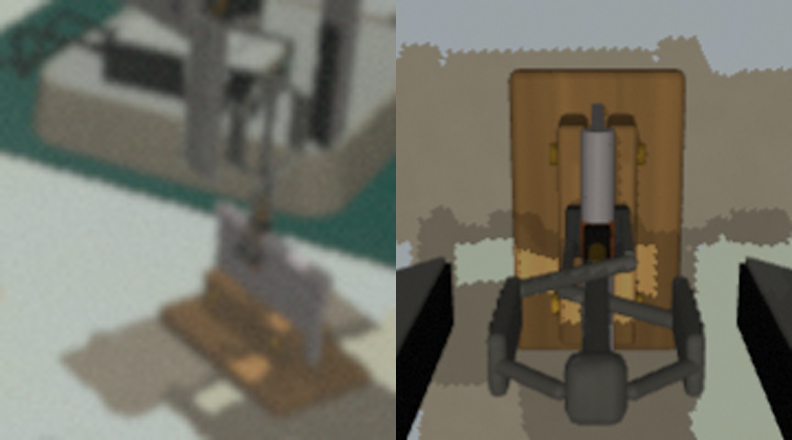

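Released: the tweezers stand upright and centred, jaws closed beside the rim at (575,230) and (620,230), and the fingers are clear on both sides. Backing straight up.

Request:
arm_command(rows=[0, 0, 0, 0, 80, 0, 0, 10, 0, 80, 0, 0, 20, 0, 80, 0, 0, 40, 0, 80, 0, 0, 40, 0, 80])

```text
clock: 13.8
eef_pos: [524.5, -221.5, 236.2]
eef_rot: [3.142, -0.0, -0.482]
wrist_force: [-0.1, 0.4, 0.9]
finger_gap: 80.1
```

Request:
arm_command(rows=[-20, 20, 30, 0, 80, -40, 40, 0, 0, 80, 0, 0, 0, 0, 80, 0, 0, 0, 0, 80])

```text
clock: 14.3
eef_pos: [465.0, -161.9, 265.1]
eef_rot: [-3.142, -0.002, -0.482]
wrist_force: [0.6, 0.1, 0.6]
finger_gap: 80.1
```

Run:
```python
from h import *
print(manip.read_state()['wrist_force'].round(1))
a=grab('scene'); b=grab('top')
for n,c in(('scene',a),('top',b)):
    W=cloud(c); x,y,z=np.moveaxis(np.nan_to_num(W),-1,0)
    u=np.radians(-27.6); p=(x-513.6)*np.cos(u)+(y+216)*np.sin(u); q=-(x-513.6)*np.sin(u)+(y+216)*np.cos(u)
    for l,h in((85,105),(110,135),(135,152),(152,170),(170,185)):
        m=(abs(p-11)<30)&(abs(q)<40)&(z>l)&(z<h)
        if m.sum()>3: print(n,l,h,m.sum(),'a',np.percentile(p[m],[5,50,95]).round(1),'b',np.percentile(q[m],[5,50,95]).round(1),'zmax',z[m].max().round(1))
    if n=='top':
        for nm,cx,cy,r,lo in(('petri',664,-36,50,8),('cup',682,-184,30,10)):
            m=(abs(x-cx)<r)&(abs(y-cy)<r)&(z>lo); print(nm,cv2.minAreaRect(np.c_[x[m],y[m]].astype(np.float32))[0])
cv2.imwrite('pics/f.png',np.hstack([cv2.resize(a['image'][140:260,250:360],(396,432),interpolation=cv2.INTER_CUBIC),cv2.resize(b['image'][130:290,200:380],(396,352),interpolation=cv2.INTER_CUBIC)[:, :].copy() if 0 else cv2.resize(b['image'][130:290,210:370],(396,432),interpolation=cv2.INTER_CUBIC)]))
```

```text
[0.6 0.1 0.6]
scene 85 105 40 a [ 3.7  7.1 12.9] b [-9.7  1.7  9.4] zmax 104.9
scene 110 135 118 a [ 3.5  8.2 16.7] b [-20.7  -0.4  21.4] zmax 134.7
scene 135 152 86 a [ 3.2  8.5 14.6] b [-21.1   1.2  21.6] zmax 151.8
scene 152 170 40 a [ 4.1  8.8 13.5] b [-12.6   1.9  12.1] zmax 162.4
top 85 105 17 a [ 5.8  7.6 11.4] b [-0.7  3.9  7.7] zmax 105.0
top 110 135 35 a [ 5.8  9.1 18. ] b [-20.5 -15.5  20.2] zmax 133.7
top 135 152 57 a [ 6.  12.4 18.3] b [-23.4  12.2  20.3] zmax 151.5
top 152 170 77 a [ 6.5 12.1 17.6] b [-13.4  -1.6   8.9] zmax 163.0
petri (664.9337768554688, -35.671939849853516)
cup (685.44140625, -185.63047790527344)
```

View pics/f.png

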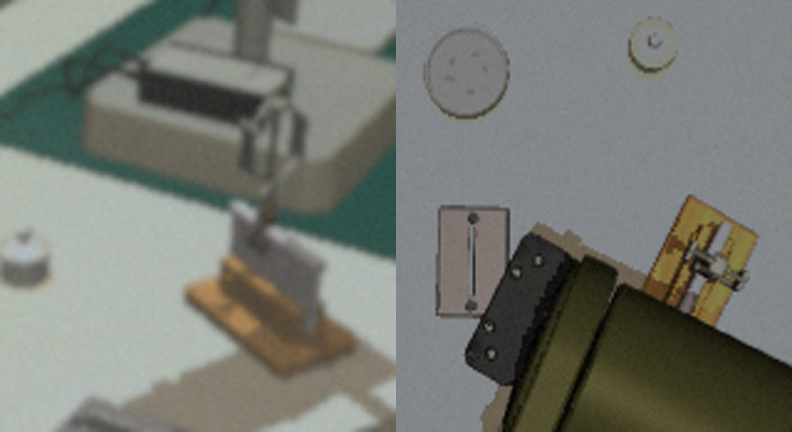

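The tweezers stand upright at the mend: their centre stays at a≈12, b≈0 at every height, and their top is at z≈162.5. The petri dish and cup haven't moved, and the wrist force is about zero.

```bash
python3 -c "
from cell import manip
print(manip.sign_off())"
```

```text
the job is handed in; nothing more can be done
None
```

The tweezers are clipped astride the rim at the copper mend, standing upright on their own, and the job is handed in. I squeezed them open, lifted them off the strip, aligned them with the wrist camera and pressed down. The fingers then opened step by step, and the arm backed straight up and away. It took about 14.5 s on the robot's clock.

**Checks that agreed**
- **Press force:** the foot bore on the rim with about 9.1 N just before release (8.1 N at the wrist plus about 1 N tweezers' weight). No reading came near 14 N.
- **Position:** before release the jaws were within about 1 mm of the mend's centre, along and across the rim. Afterwards the top camera still showed them there, upright.
- **Foot still pressing:** the tweezers' top is at about 162.5 mm and the rim's at about 75 mm. That puts the foot roughly 2 mm in. I worked this out from the heights; I could not measure the force after release.
- **Bystanders:** the petri dish stayed within about 1 mm. The gripper was never brought down to the stand or plaque, and the wrist force was about zero after backing off.

**Checks that disagreed**
- **Gripper opening:** it read 25–26 mm at the hard stop, not 28 mm. The first squeeze also pushed the wrist up with about 9 N, which I eased before lifting.
- **Cameras:** the top camera placed the tweezers 2–3 mm off in y from the other two, so I relied on the wrist camera. The scene camera put the upright tweezers 3–4 mm nearer the plaque's middle along the rim, probably because it sees only their near side.
- **Cup:** its before and after positions differ by about 3 mm, but the two were measured by different methods and the arm never went near it.

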